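# Cork into the flap-topped collecting bin

### The job

Put the loose cork away in the white cork bin without gripping or lifting anything: press the bar down with one finger to swing the self-closing flap open, and while that finger keeps holding the flap open, push the cork along its ledge with the other finger until it drops into the bin. Then let go, so that the flap springs shut over the cork, and leave the other things on the worktop where they stand.

Things in the scene. Friction and masses are not known exactly. Their poses are not given: they have to be found in the camera images.
- cork_bin: White sheet-metal cork bin, fixed, body 110 (own x) x 140 (y) x 130 mm high. Origin: centre of its underside on the worktop; z up, +x the way the cork is pushed. A ledge sticks out from it towards -x. Its mouth (x -50 to +50, y -62 to +60 mm) is covered by the flap; behind the mouth a back stop stands 22 mm above the ledge floor
- flap (a joint): Metal flap, rad: 0 = shut and level, grows as it swings down into the bin, end stop 1.0. Hinge line along the bin's x at y +60, z 130 mm; the panel reaches 120 mm towards -y. A spring shuts it: pressing the bar takes about 3 to 5 N. The cork's weight does not open it; at 0.7 rad or more the cork falls past it
- bar (a point): Point on top of the flap's press bar, at the bin's x -100 mm, moving with the flap. Round bar 12 mm thick along x from -160 to +47 mm, axis 24 mm from the hinge line and 32 mm above the panel. Shut: top 38 mm above the ledge floor, axis y +36 mm. Pressed, it moves down and towards the lane: at 0.8 rad top 11 mm above the ledge floor, axis y +20 mm; at 1.0, 3 mm. A finger can slide along it
- lip (a point): Fixed point at the bin's x -55, y -40, z 130 mm: middle of the edge where the ledge meets the mouth. The ledge is a lane along the bin's x with its floor at z 130 mm, x -160 to -55 mm, 44 mm clear between two side rims that stand 8 mm above the floor; its -x end is open. Beside it, under the front part of the bar, is free space down to the worktop
- cork_mid (a point): Centre of the loose cork stopper, 26 mm diameter, 31 mm high, about 20 g, standing upright on the ledge, 25 to 65 mm before the lip; this point is half-way up
- shaker_salt: bystander: steel and glass shaker, 44 mm diameter, 89 mm high, origin under its centre
- shaker_pepper: bystander: a second such shaker, 44 mm diameter, 89 mm high, origin under its centre
- flask: bystander: small conical glass flask, 69 mm diameter, 105 mm high, origin under its centre
- spoon_rest: bystander: small boat-shaped blue and white spoon rest, 38 x 68 x 16 mm, origin under its centre
- match_box: bystander: match box 34 x 54 x 14 mm lying flat, origin under its centre
Not all that is in view belongs to the job. Leave any red or turquoise look-alike of the part that bears cork_mid alone.

How it is judged:
By the outcome, as a careful person would: the job done as asked, in the order asked, and still so for the second after the job is handed in, with the robot touching nothing.
It also fails if it takes over 48 s, if anything falls off the work surface, if the arm or the gripper's body presses on something with over 40 N, if the wrist force passes 120 N, or if a joint passes its speed limit or range.

### The arm

A 6-joint arm with a two-finger parallel gripper is mounted at the origin on a cart in front of the work surface, level with it; the furniture and walls round the work are solid. World frame = base frame: x ahead of the robot, y to its left, z up, the work surface at z = 0. Lengths are in m, angles in degrees, forces in N, time in s.
With the tool pointing down it reaches from about 0.35 to 0.725 m from the base axis. Payload 4.3 kg.
Tool frame: the origin (TCP) lies midway between the tips of the shut fingers; the grasp point (between the pads) lies 19 mm behind it; z points along the fingers, y is the direction in which the jaws open and shut (so a half turn about z gives the same grasp; the last joint's range is limited). The gripper opens to 85 mm and grips with 20 to 120 N. Pads are 22 mm wide; open, the fingers measure 114 mm over their backs; the gripper's body (76 mm by 85 mm) begins 54 mm behind the grasp point. The pads swing forward as they close: fully open they stand 13 mm farther back than shut.
Start: joints at [-81.893, 21.618, 4.641, 73.018, 0, 83.68], TCP at [0.143, -0.557, 0.231] pointing down, gripper open.
Joint ranges: [-156.06, 156.06], [-48.1, 94.91], [-58.44, 69.94], [-101.28, 121.22], [-78.64, 73.56], [-180, 180]. Speed limits (degrees/s): [147.25, 147.25, 180, 180, 180, 180].

### API

Orientations are given as a 3x3 rotation matrix whose columns are the frame's x, y, z axes.
In Python, from bench import telemetry, imaging, sign_off gives the robot as it stands.
- The arm moves only by the tool jog_arm, never from a script. Its arguments are lists of equal length, an entry for each row: "translation": the shift along the tool's x, y, z in cm, a list of three; "twist": the turn, a rotation vector about the tool's x, y, z in degrees, a list of three. In form: {"translation": [[tx, ty, tz], ...], "twist": [[wx, wy, wz], ...]}. A call has 1 to 12 rows; each row shifts and turns the commanded pose from where the row before left it, along the tool's axes as they then stand; what a row does not reach is not made up. A row lasts 1/12 s, in which the tool goes at most 41.7 mm and 7.16 degrees, less where a joint would pass 70% of its speed; a pose out of reach is approached as far as the arm can. A call is refused whole if a number of a shift passes 4.17 or a number of a turn 7.16, either way. A call with a gripper value outside its range is refused whole. "gripper" is the opening, from -1 (shut) to 1 (fully open), so that 0 is half open, set as the call begins (left out, the last holds). The fingers move at their own pace and stop on an object; "grip_force" is the grip in N (left out, the last holds). Time passes only in rows, so rows that do not move let the fingers close. It gives the time, the measured TCP pose, the force and the opening at its end, in the units of the state.
- telemetry.sense(): the state, without advancing time (a new reading comes with each control period).
- imaging.capture(name): name is "scene" or "top" or "wrist"; returns a dict with "color" (480x640x3 uint8, red, green, blue), "fovy" (degrees; the focal length in pixels is half the picture's height over the tangent of half this angle, whatever the lens; pixels are square), "cx", "cy" (the principal point, pixels), "origin" and "attitude" of the camera in the world; the wrist camera has in their place "tool_from_camera" (4x4, takes a point from camera to tool coordinates, whose origin is the TCP and whose axes are the flange's). Camera axes: x right, y down, z forward; pixel columns grow to the right and rows downward; lengths in m; the calibration is good to about 2 mm. The wrist camera is an equidistant fisheye: a pixel r from the principal point sees the ray r / f radians off the axis. A picture is of the moment at which its call begins: read the wrist's pose just before it. There is no depth.
- sign_off(): hands the job in, once; it reports no verdict.
The state is a dict: "time": time; "joint_positions": joint angles; "qd": joint speeds; "tau": joint torques, N m; "position": TCP position; "orientation": TCP orientation; "contact_force": force on the tool from outside, world axes, zero at the start; "torque": the same for the moment, N m; "opening": finger opening in m.
Only numpy, scipy, OpenCV 4.12 (cv2) and the standard library are available. Lean on these libraries where they do the work, as an engineer would, in place of code of your own. Each camera call takes 0.05 s, during which the arm holds its last target.

## Working session

There is one attempt and no reset: what is moved stays moved. The work goes in short steps, Python scripts to look and compute and a tool call to move; the robot and the scene stay as the last step left them, time stands still between calls to the robot, and variables do not carry over. Pictures are saved under pics/ and viewed, and the job is handed in when it is done.

Besides the shell and the picture viewer there is one more tool, called after "Request:" as name(argument=value, ...) on one line, values as JSON. jog_arm: Moves the arm, as the interface text tells. Its arguments: {"type":"object","properties":{"translation":{"type":"array","items":{"type":"array","items":{"type":"number"}}},"twist":{"type":"array","items":{"type":"array","items":{"type":"number"}}},"gripper":{"type":"number"},"grip_force":{"type":"number"}},"required":["translation","twist"]}

```bash
mkdir -p pics; ls; python3 - <<'E'
from bench import telemetry, imaging
import cv2,json
s=telemetry.sense(); print(s)
for n in ("scene","top","wrist"):
    c=imaging.capture(n); cv2.imwrite(f"pics/{n}0.png",c["color"][:,:,::-1])
    print(n,{k:v for k,v in c.items() if k!="color"})
E
```

```text
pics
{'time': 0.0, 'joint_positions': array([-8.18919484e+01,  2.16601152e+01,  4.56071640e+00,  7.30175008e+01,
       -2.35861167e-03,  8.36793103e+01]), 'qd': array([ 0.05505843, -0.07670936,  0.04200198, -0.02119767,  0.01706591,
       -0.06680811]), 'tau': array([-1.13385093e-03, -4.63596833e+01,  2.69879204e+01,  2.05344456e-02,
       -1.07892863e-04,  1.89176802e-06]), 'position': array([ 0.14316522, -0.55620186,  0.23036364]), 'orientation': array([[ 9.68458309e-01,  2.49175433e-01, -3.28516065e-04],
       [ 2.49175582e-01, -9.68456232e-01,  2.01408050e-03],
       [ 1.83705950e-04, -2.03241117e-03, -9.99997918e-01]]), 'contact_force': array([-0.10675728,  0.40075851,  0.8367086 ]), 'torque': array([ 0.03343205, -0.0075765 ,  0.00503389]), 'opening': 0.08543678184092755}
scene {'fovy': 42.70593941682329, 'cx': 310.1935849152649, 'cy': 230.19040656343225, 'origin': array([-0.42405591, -0.42079561,  0.68885037]), 'attitude': array([[ 0.43915636, -0.43351094,  0.78689895],
       [-0.89833971, -0.22289646,  0.37855374],
       [ 0.0112898 , -0.87314685, -0.48732649]])}
top {'fovy': 53.13173943994312, 'cx': 320.9016733753723, 'cy': 241.43462860051662, 'origin': array([0.4333056 , 0.02612136, 1.13630974]), 'attitude': array([[-2.63771821e-02, -9.98672262e-01,  4.42488096e-02],
       [-9.99650503e-01,  2.64294418e-02,  5.96332766e-04],
       [-1.76501233e-03, -4.42176153e-02, -9.99020364e-01]])}
wrist {'fovy': 65.70646984690485, 'cx': 323.27277309293675, 'cy': 234.25922588266513, 'tool_from_camera': array([[ 5.75693139e-04, -9.45382655e-01, -3.25962120e-01,
         8.45971687e-02],
       [ 9.99999716e-01,  3.85451533e-04,  6.48215753e-04,
        -7.31996326e-04],
       [-4.87169330e-04, -3.25962401e-01,  9.45382608e-01,
        -1.42324566e-01],
       [ 0.00000000e+00,  0.00000000e+00,  0.00000000e+00,
         1.00000000e+00]])}
```

View pics/scene0.png

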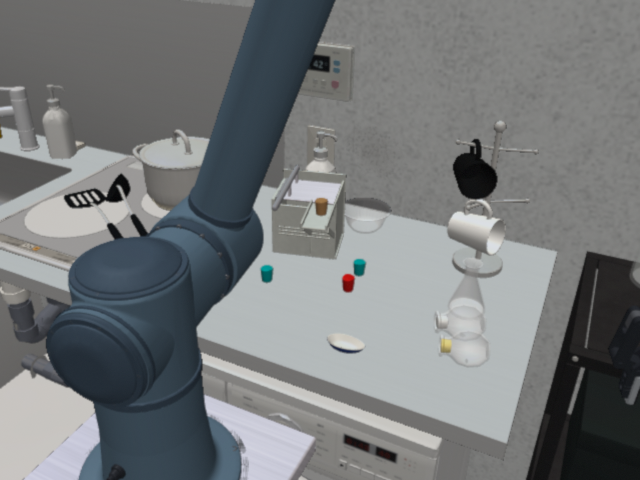

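View pics/top0.png

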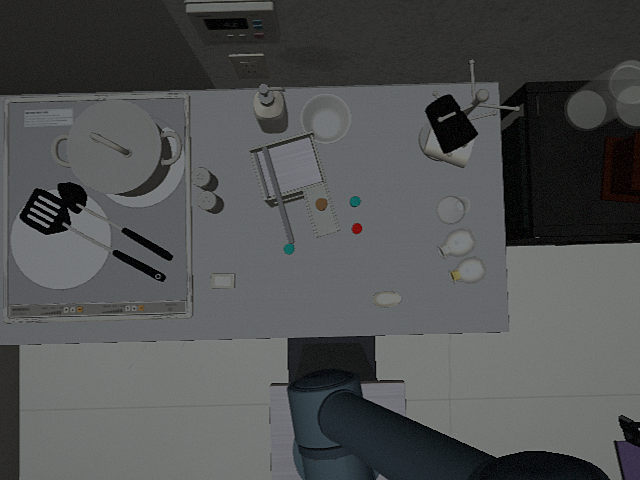

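The top view shows the bin at about (290,165), its ledge pointing towards the robot, the cork at (321,204) and the bar along (265,150)-(290,243). The turquoise and red look-alikes lie beside it. I'll zoom in.

```bash
python3 - <<'E'
import cv2
a=cv2.imread("pics/top0.png")[120:265,230:380]; cv2.imwrite("pics/topz.png",cv2.resize(a,None,fx=4,fy=4,interpolation=cv2.INTER_CUBIC))
a=cv2.imread("pics/scene0.png")[155:275,255:375]; cv2.imwrite("pics/scenez.png",cv2.resize(a,None,fx=5,fy=5,interpolation=cv2.INTER_CUBIC))
E
```

```text
(no output)
```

View pics/topz.png

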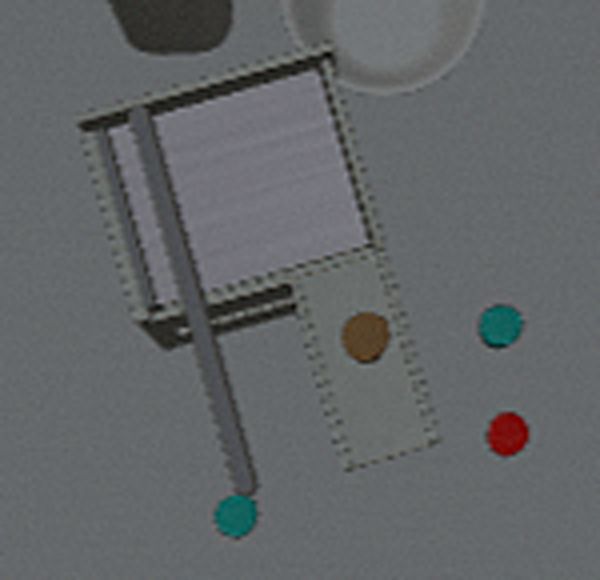

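View pics/scenez.png

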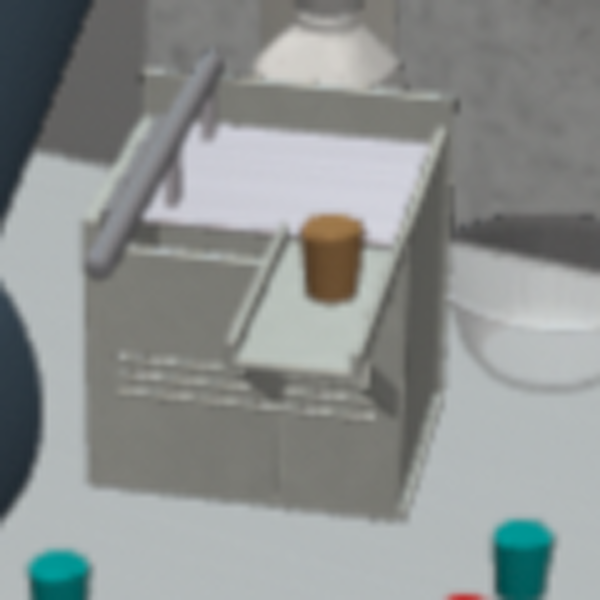

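```bash
cat > h.py <<'E'
import numpy as np
def ray(c,u,v):
    f=240/np.tan(np.radians(c["fovy"]/2))
    return c["origin"],c["attitude"]@np.array([(u-c["cx"])/f,(v-c["cy"])/f,1.])
def cast(c,u,v,z):
    o,d=ray(c,u,v); return o+d*(z-o[2])/d[2]
def proj(c,p):
    f=240/np.tan(np.radians(c["fovy"]/2)); q=c["attitude"].T@(np.array(p)-c["origin"]); return q[:2]/q[2]*f+[c["cx"],c["cy"]]
E
python3 - <<'E'
from h import *; from bench import imaging
import cv2,pickle
t=imaging.capture("top"); s=imaging.capture("scene"); pickle.dump((t,s),open("cams.pkl","wb"))
Z=lambda x,y:(x/4+230-.375,y/4+120-.375)
pts=dict(barnear=(245,490,.168),barfar=(137,110,.168),corktop=(365,336,.161),LeL=(349,469,.138),LeR=(440,440,.138),binBL=(82,126,.152),binBR=(331,54,.152),lipL=(297,287,.138),lipR=(375,248,.138))
W={}
for k,(x,y,z) in pts.items(): W[k]=cast(t,*Z(x,y),z); print(k,W[k].round(4))
b=W["barfar"]-W["barnear"]; print("bar len",np.linalg.norm(b),"yaw",np.degrees(np.arctan2(b[1],b[0])))
e=W["LeL"]-W["LeR"]; print("ledge w",np.linalg.norm(e),np.degrees(np.arctan2(-e[0],e[1])))
e=W["binBL"]-W["binBR"]; print("bin w",np.linalg.norm(e),np.degrees(np.arctan2(-e[0],e[1])))
def fit(name,c):
  im=c["color"]; hsv=cv2.cvtColor(im,cv2.COLOR_RGB2HSV)
  m=cv2.inRange(hsv,(8,90,60),(20,255,255)); n,l,st,ce=cv2.connectedComponentsWithStats(m)
  for i in range(1,n):
    if st[i,4]>30: print(name,st[i],ce[i])
fit("top",t);fit("scene",s)
E
```

```text
barnear [0.4764 0.0874 0.168 ]
barfar [0.6715 0.1378 0.168 ]
corktop [0.5537 0.0247 0.161 ]
LeL [0.4872 0.0349 0.138 ]
LeR [ 0.5011 -0.0129  0.138 ]
binBL [0.6679 0.1683 0.152 ]
binBR [0.7021 0.0385 0.152 ]
lipL [0.5832 0.0596 0.138 ]
lipR [0.6027 0.0182 0.138 ]
bar len 0.20155242582947783 yaw 14.488379221319073
ledge w 0.049761959708169934 16.18459071326289
bin w 0.134243089499155 14.76294259303697
top [316 198  11  12 105] [321.03809524 203.57142857]
scene [316 198  11  17 161] [320.95652174 205.75776398]
```

```bash
python3 - <<'E'
from h import *; import pickle,cv2
t,s=pickle.load(open("cams.pkl","rb"))
a=np.radians(14.8);ex=np.array([np.cos(a),np.sin(a),0]);ey=np.array([-ex[1],ex[0],0]);o=np.array([.637,.0913,0])
B=lambda x,y,z:o+x/1e3*ex+y/1e3*ey+[0,0,z/1e3]
# cork mid by two-ray
o1,d1=ray(t,321.04,203.57);o2,d2=ray(s,320.96,205.76)
p=cast(t,321.04,203.57,.158);print("cork top-view",p, [(p-o)@ex*1e3,(p-o)@ey*1e3])
p=cast(s,320.96,205.76,.1465);print("cork scene",p,[(p-o)@ex*1e3,(p-o)@ey*1e3])
L=[((-160,36,168),(47,36,168)),((-160,-62,138),(-55,-62,138)),((-160,-18,138),(-55,-18,138)),((-160,-18,130),(-160,-62,130)),((-55,-70,0),(-55,70,0)),((-55,-70,0),(-55,-70,130)),((-55,70,0),(-55,70,130)),((55,-70,152),(55,70,152))]
for n,c,(x0,y0,x1,y1) in(("t",t,(230,110,380,260)),("s",s,(255,150,375,270))):
  k=5; im=cv2.resize(c["color"][y0:y1,x0:x1,::-1],None,fx=k,fy=k,interpolation=cv2.INTER_CUBIC)
  if n=="t": im=cv2.convertScaleAbs(im,alpha=1.7)
  for p,q in L:
    P,Q=[tuple(int(v) for v in ((proj(c,B(*r))-[x0,y0]+.5)*k)) for r in(p,q)]
    cv2.line(im,P,Q,(0,0,255),1)
  cv2.imwrite(f"pics/ov_{n}.png",im[:600])
E
```

```text
cork top-view [0.55420119 0.02437539 0.158     ] [np.float64(-97.14743321320569), np.float64(-43.55367738763572)]
cork scene [0.54925858 0.02479112 0.1465    ] [np.float64(-101.81986666602866), np.float64(-41.889170171404864)]
```

View pics/ov_t.png

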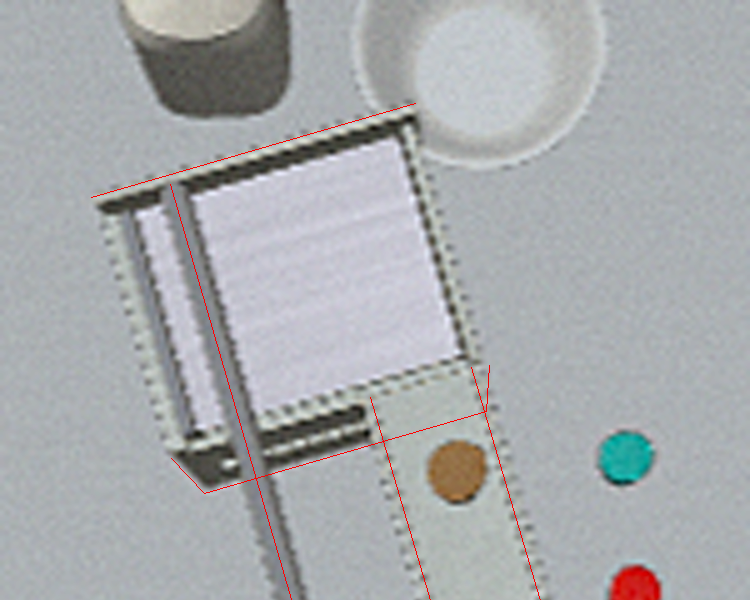

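View pics/ov_s.png

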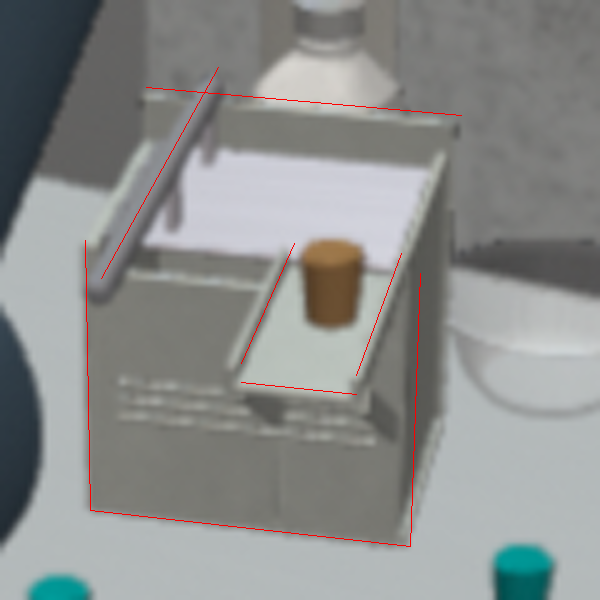

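Request:
jog_arm(translation=[[2.8,-2.8,0],[2.8,-2.8,0],[2.8,-2.8,0],[2.8,-2.8,0],[2.8,-2.8,0],[2.8,-2.8,0],[2.8,-2.8,0],[2.8,-2.8,0],[2.8,-2.8,0],[2.8,-2.8,0],[2.8,-2.8,0],[2.8,-2.8,0]], twist=[[0,0,0],[0,0,0],[0,0,0],[0,0,0],[0,0,0],[0,0,0],[0,0,0],[0,0,0],[0,0,0],[0,0,0],[0,0,0],[0,0,0]], gripper=0.18)

```text
time: 1.25
position: [0.3855, -0.1459, 0.2315]
orientation: [[0.969, 0.249, 0.001], [0.249, -0.969, -0.0], [0.0, 0.001, -1.0]]
contact_force: [0.3, -0.1, -0.0]
opening: 0.0505
```

Request:
jog_arm(translation=[[2.8,-2.8,0],[2.8,-2.8,0],[2.8,-2.8,0],[2.8,-2.8,0],[2.8,-2.8,0],[1.4,-1.4,0],[0,0,0],[0,0,0]], twist=[[0,0,-0.4],[0,0,0],[0,0,0],[0,0,0],[0,0,0],[0,0,0],[0,0,0],[0,0,0]])

```text
time: 1.92
position: [0.4947, 0.0411, 0.231]
orientation: [[0.966, 0.258, -0.001], [0.258, -0.966, -0.001], [-0.001, 0.0, -1.0]]
contact_force: [-0.8, -1.2, -0.9]
opening: 0.0503
```

```bash
python3 - <<'E'
from bench import telemetry, imaging
import cv2
s=telemetry.sense(); print(s["position"],s["joint_positions"],s["time"],s["contact_force"])
for n in ("scene","top","wrist"):
    c=imaging.capture(n); im=c["color"][:,:,::-1]; cv2.imwrite(f"pics/{n}1.png",im)
E
```

```text
[0.49471052 0.04114431 0.23096677] [-2.55202325e+00  1.25150692e+01 -7.95183269e+00  6.95714586e+01
 -3.11247317e-02  1.62482692e+02] 1.9167 [-0.77522437 -1.18249297 -0.91415999]
```

View pics/wrist1.png

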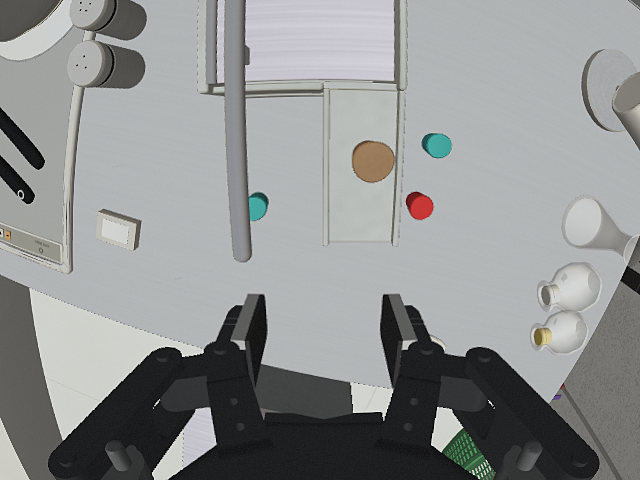

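View pics/scene1.png

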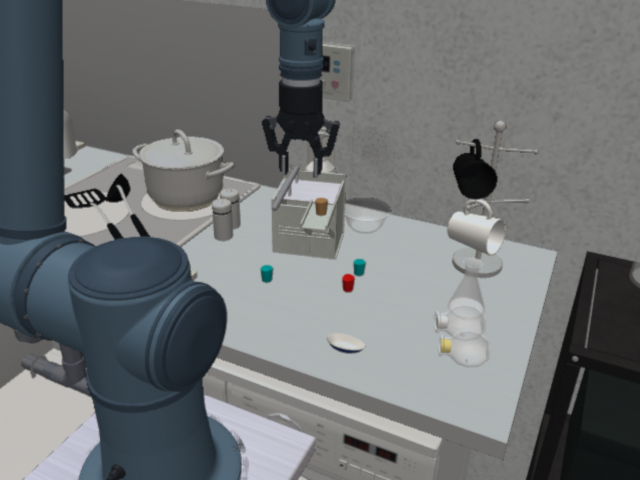

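```bash
cat >> h.py <<'E'
def wcast(c,R,p,u,v,z):
    f=240/np.tan(np.radians(c["fovy"]/2)); du=np.array([u-c["cx"],v-c["cy"]]); r=np.hypot(*du); th=r/f
    d=np.array([*(du/max(r,1e-9)*np.sin(th)),np.cos(th)]); T=c["tool_from_camera"]
    o=R@T[:3,3]+p; d=R@T[:3,:3]@d
    return o+d*(z-o[2])/d[2]
E
python3 - <<'E'
from h import *
from bench import telemetry, imaging
import cv2,pickle
s=telemetry.sense(); c=imaging.capture("wrist"); pickle.dump((s,c),open("w2.pkl","wb"))
print(s["position"],s["time"],s["orientation"].round(4).tolist())
im=c["color"][:,:,::-1]; cv2.imwrite("pics/wrist2.png",im)
cv2.imwrite("pics/wrist2z.png",cv2.resize(im[70:350,190:450],None,fx=2.14,fy=2.14,interpolation=cv2.INTER_CUBIC))
hsv=cv2.cvtColor(c["color"],cv2.COLOR_RGB2HSV)
m=cv2.inRange(hsv,(8,90,60),(20,255,255)); n,l,st,ce=cv2.connectedComponentsWithStats(m)
for i in range(1,n):
    if st[i,4]>100: print(st[i],ce[i])
E
```

```text
[0.49403012 0.03942499 0.23121935] 2.0667 [[0.967, 0.2546, -0.0006], [0.2546, -0.967, -0.0005], [-0.0007, 0.0003, -1.0]]
[ 352  141   42   41 1371] [371.6615609 160.4456601]
```

View pics/wrist2z.png

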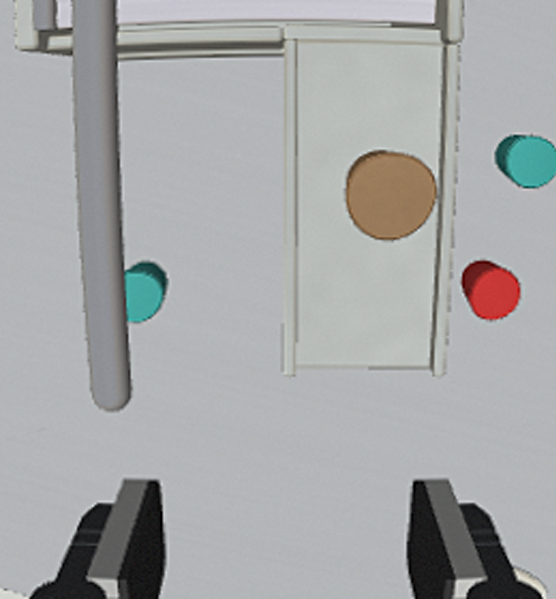

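```bash
python3 - <<'E'
from h import *
import pickle
s,c=pickle.load(open("w2.pkl","rb")); R=s["orientation"];p=s["position"]
P=dict(barL=(85,300,.162),barR=(128,300,.162),barL2=(77,100,.162),barR2=(118,100,.162),barend=(111,410,.162),
 railLo=(284,376,.138),railRo=(447,376,.138),railLi=(297,366,.13),railRi=(433,366,.13),lipL=(297,42,.13),lipR=(443,42,.13),railLt=(284,40,.138),cork=((371.66-190)*2.14,(160.45-70)*2.14,.161))
T={}
for k,(x,y,z) in P.items():
    w=wcast(c,R,p,190+x/2.14,70+y/2.14,z); t=R.T@(w-p); T[k]=t; print(k,w.round(4),"tool mm",(t*1e3).round(1))
for k in((125,480),(160,480),(413,480),(450,480)):
  for zt in(0,-.005,-.01):
    w=wcast(c,R,p,190+k[0]/2.14,70+k[1]/2.14,p[2]-zt); print(k,zt,(R.T@(w-p)*1e3).round(1))
E
```

```text
barL [0.5056 0.1013 0.162 ] tool mm [ 27.  -56.9  69.2]
barR [0.5086 0.0892 0.162 ] tool mm [ 26.9 -44.5  69.2]
barL2 [0.5597 0.1149 0.162 ] tool mm [ 82.8 -56.3  69.1]
barR2 [0.5621 0.1038 0.162 ] tool mm [ 82.2 -45.   69.1]
barend [0.4745 0.0878 0.162 ] tool mm [ -6.5 -51.8  69.2]
railLo [0.4891 0.0391 0.138 ] tool mm [-4.8 -0.9 93.2]
railRo [ 0.5023 -0.0116  0.138 ] tool mm [-4.9 51.4 93.2]
railLi [0.4906 0.0351 0.13  ] tool mm [ -4.4   3.3 101.2]
railRi [ 0.502  -0.0084  0.13  ] tool mm [ -4.4  48.2 101.2]
lipL [0.59   0.0617 0.13  ] tool mm [ 98.5   2.9 101.2]
lipR [0.6025 0.0192 0.13  ] tool mm [ 99.8  47.2 101.2]
railLt [0.5891 0.0654 0.138 ] tool mm [98.7 -1.  93.1]
cork [0.5554 0.0274 0.161 ] tool mm [56.3 27.3 70.2]
(125, 480) 0 [  7.6 -33.5  -0. ]
(125, 480) -0.005 [ 10.3 -32.3  -5. ]
(125, 480) -0.01 [ 13.  -31.2 -10. ]
(160, 480) 0 [  7.8 -26.2  -0. ]
(160, 480) -0.005 [ 10.5 -25.3  -5. ]
(160, 480) -0.01 [ 13.2 -24.4 -10. ]
(413, 480) 0 [ 7.8 25.5  0. ]
(413, 480) -0.005 [10.5 24.6 -5. ]
(413, 480) -0.01 [ 13.2  23.6 -10. ]
(450, 480) 0 [ 7.6 33.3  0. ]
(450, 480) -0.005 [10.3 32.1 -5. ]
(450, 480) -0.01 [ 13.   30.9 -10. ]
```

Request:
jog_arm(translation=[[1.0,-1.0,0],[1.0,-1.0,1.5],[0,0,2.0],[0,0,1.5],[0,0,1.0],[0,0,0],[0,0,0],[0,0,0]], twist=[[0,0,0],[0,0,0],[0,0,0],[0,0,0],[0,0,0],[0,0,0],[0,0,0],[0,0,0]], gripper=0.29)

```text
time: 2.78
position: [0.5094, 0.0643, 0.1723]
orientation: [[0.967, 0.255, 0.001], [0.255, -0.967, -0.0], [0.001, 0.0, -1.0]]
contact_force: [-0.0, 0.5, 0.4]
opening: 0.055
```

```bash
python3 - <<'E'
from h import *
from bench import telemetry, imaging
import cv2,pickle
s=telemetry.sense(); c=imaging.capture("wrist"); pickle.dump((s,c),open("w3.pkl","wb"))
print(s["position"],s["time"],s["opening"],s["contact_force"])
s0,_=pickle.load(open("w2.pkl","rb")); print("shift tool mm",s["orientation"].T@(s["position"]-s0["position"])*1e3)
im=c["color"][:,:,::-1]
cv2.imwrite("pics/wrist3z.png",cv2.resize(im[50:350,160:460],None,fx=2,fy=2,interpolation=cv2.INTER_CUBIC))
c=imaging.capture("scene");im=c["color"][:,:,::-1]
cv2.imwrite("pics/scene3z.png",cv2.resize(im[130:270,240:380],None,fx=4,fy=4,interpolation=cv2.INTER_CUBIC))
E
```

```text
[0.50936128 0.06430886 0.17226964] 2.7833 0.0550437450315634 [-0.00600247  0.47147901  0.40813609]
shift tool mm [ 21.09134764 -20.17898771  58.96849981]
```

View pics/wrist3z.png

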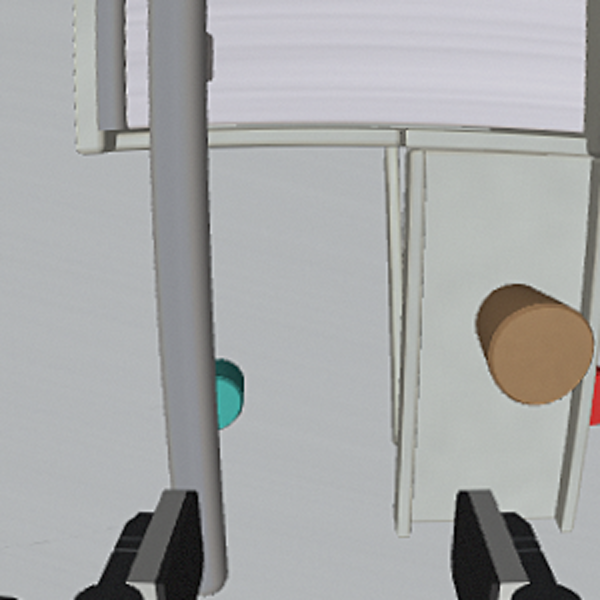

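View pics/scene3z.png

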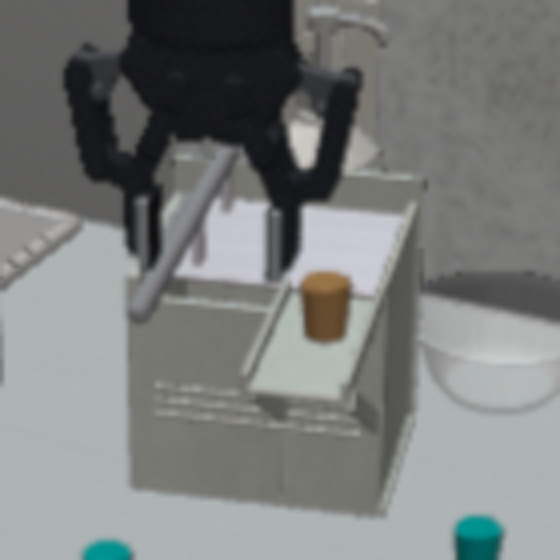

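Request:
jog_arm(translation=[[0,0,0.7],[0,0,0.4],[0,0,0.2],[0,0,0],[0,0,0]], twist=[[0,0,0],[0,0,0],[0,0,0],[0,0,0],[0,0,0]])

```text
time: 3.3
position: [0.5111, 0.0616, 0.161]
orientation: [[0.967, 0.254, 0.006], [0.254, -0.967, -0.007], [0.004, 0.009, -1.0]]
contact_force: [-2.8, -10.2, 14.4]
opening: 0.055
```

```bash
cat > look.py <<'E'
import sys
from h import *
from bench import telemetry, imaging
import cv2,pickle
n=sys.argv[1]
s=telemetry.sense(); c=imaging.capture("wrist"); pickle.dump((s,c),open(f"w{n}.pkl","wb"))
print(s["position"],s["time"],s["opening"],s["contact_force"],s["torque"])
s0,_=pickle.load(open("w2.pkl","rb")); print("shift tool mm",(s0["orientation"].T@(s["position"]-s0["position"])*1e3).round(1))
im=c["color"][:,:,::-1]
a=cv2.resize(im[50:350,160:460],(400,400),interpolation=cv2.INTER_CUBIC)
c=imaging.capture("scene");im=c["color"][:,:,::-1]
b=cv2.resize(im[140:260,250:370],(400,400),interpolation=cv2.INTER_CUBIC)
cv2.imwrite(f"pics/l{n}.png",np.hstack([a,b]))
E
python3 look.py 4
```

```text
[0.51112553 0.06159576 0.1609778 ] 3.3 0.05503740214071537 [ -2.83551345 -10.21529557  14.42502522] [-1.59657317  0.51573325  0.15001071]
shift tool mm [ 22.2 -17.1  70.2]
```

View pics/l4.png

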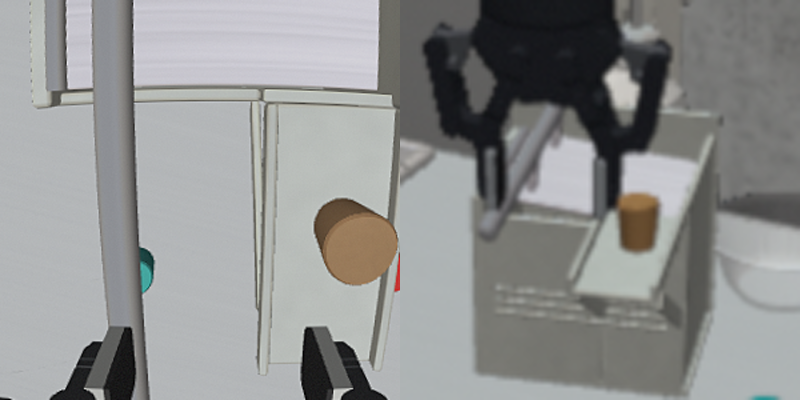

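Request:
jog_arm(translation=[[0,0.35,0.1],[0,0.25,0.25],[0,0.3,0.3],[0,0.25,0.3],[0,0.25,0.35],[0,0.15,0.35],[0,0.15,0.35],[0,0.1,0.3],[0,0,0],[0,0,0],[0,0,0]], twist=[[0,0,0],[0,0,0],[0,0,0],[0,0,0],[0,0,0],[0,0,0],[0,0,0],[0,0,0],[0,0,0],[0,0,0],[0,0,0]])

```text
time: 4.32
position: [0.5153, 0.0453, 0.1364]
orientation: [[0.967, 0.255, 0.004], [0.255, -0.967, -0.005], [0.003, 0.005, -1.0]]
contact_force: [1.3, -6.3, 5.3]
opening: 0.0552
```

```bash
python3 look.py 5
```

```text
[0.51532235 0.04532914 0.1364398 ] 4.3167 0.055249527732489014 [ 1.26281226 -6.27802125  5.28405809] [-1.05796921 -0.12808599  0.06256039]
shift tool mm [22.2 -0.3 94.8]
```

View pics/l5.png

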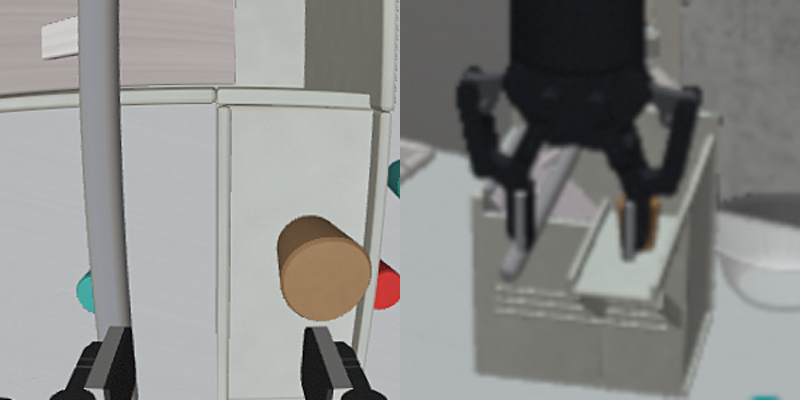

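Request:
jog_arm(translation=[[0,-0.1,0.15],[0,-0.15,0.1],[0,0,0],[0.5,0,0],[0.5,0,0],[0.5,0,0],[0.5,0,0],[0.4,0,0],[0,0,0],[0,0,0]], twist=[[0,0,0],[0,0,0],[0,0,0],[0,0,0],[0,0,0],[0,0,0],[0,0,0],[0,0,0],[0,0,0],[0,0,0]])

```text
time: 5.25
position: [0.5369, 0.0565, 0.1329]
orientation: [[0.967, 0.256, 0.001], [0.256, -0.967, 0.001], [0.001, -0.001, -1.0]]
contact_force: [-1.1, 0.2, 3.5]
opening: 0.0551
```

```bash
python3 look.py 6
```

```text
[0.53694308 0.05647377 0.13285192] 5.25 0.05514964745425053 [-1.11467208  0.24495034  3.49614196] [0.30879563 0.26224117 0.0997116 ]
shift tool mm [45.9 -5.6 98.3]
```

View pics/l6.png

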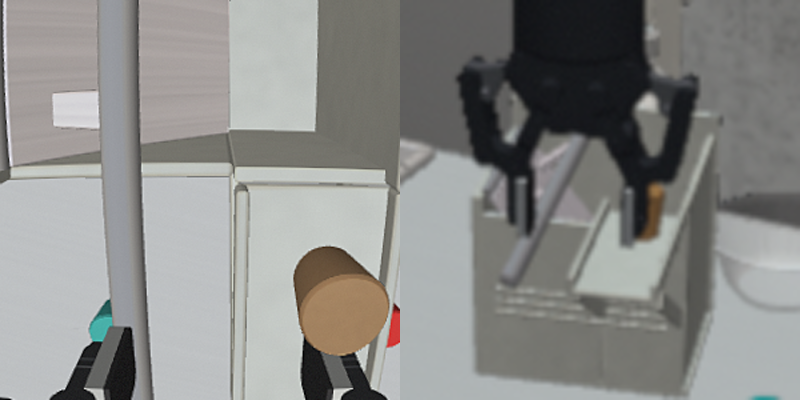

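Request:
jog_arm(translation=[[0.4,0.1,-0.05],[0.5,0,0],[0.5,0,0],[0.5,0,0],[0.5,0,0],[0,0,0],[0,0,0]], twist=[[0,0,0],[0,0,0],[0,0,0],[0,0,0],[0,0,0],[0,0,0],[0,0,0]])

```text
time: 5.93
position: [0.5609, 0.0614, 0.1335]
orientation: [[0.967, 0.256, 0.002], [0.256, -0.967, 0.0], [0.002, 0.0, -1.0]]
contact_force: [-0.2, 0.8, 4.3]
opening: 0.0551
```

```bash
python3 look.py 7
```

```text
[0.56088385 0.06137415 0.13351698] 5.9333 0.05514160559956773 [-0.24631049  0.76383372  4.26683008] [ 0.2119833   0.05733298 -0.03756759]
shift tool mm [70.3 -4.2 97.7]
```

View pics/l7.png

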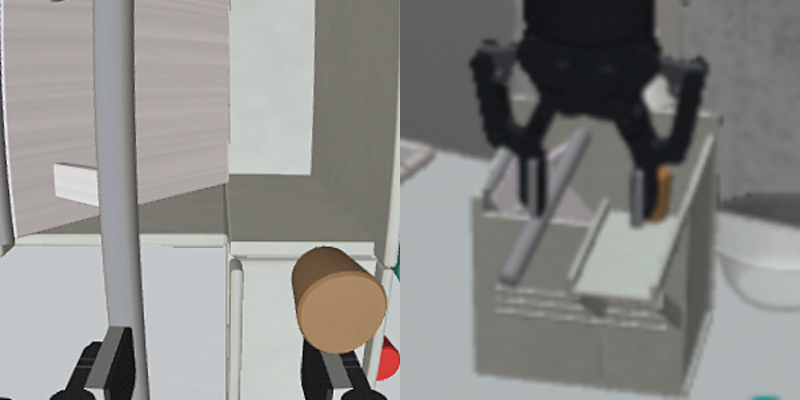

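Request:
jog_arm(translation=[[0.4,0,0],[0.5,0,0],[0.5,0,0],[0.5,0,0],[0.5,0,0],[0.4,0,0],[0,0,0],[0,0,0],[0,0,0]], twist=[[0,0,0],[0,0,0],[0,0,0],[0,0,0],[0,0,0],[0,0,0],[0,0,0],[0,0,0],[0,0,0]])

```text
time: 6.78
position: [0.5877, 0.0687, 0.1337]
orientation: [[0.967, 0.256, 0.002], [0.256, -0.967, 0.001], [0.002, -0.0, -1.0]]
contact_force: [0.1, 1.2, 4.1]
opening: 0.055
```

```bash
python3 look.py 8
```

```text
[0.58771806 0.06869746 0.13369237] 6.7833 0.0549546993942024 [0.12788587 1.18525235 4.13587019] [ 0.35393187 -0.00792694 -0.06280015]
shift tool mm [98.1 -4.5 97.5]
```

View pics/l8.png

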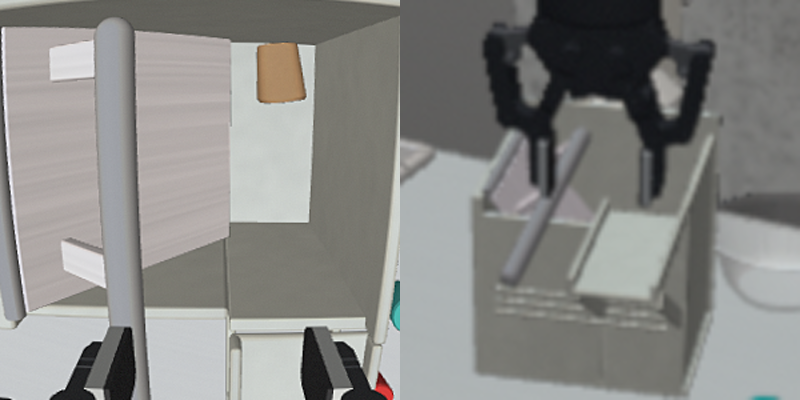

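Request:
jog_arm(translation=[[0,-0.05,-0.3],[0,-0.1,-0.4],[0,-0.2,-0.4],[0,-0.25,-0.4],[0,-0.3,-0.4],[0,-0.3,-0.4],[0,-0.3,-0.4],[0,-0.1,-1.0],[0,0,-2.0],[0,0,-2.0],[0,0,-2.0],[0,0,-1.0]], twist=[[0,0,0],[0,0,0],[0,0,0],[0,0,0],[0,0,0],[0,0,0],[0,0,0],[0,0,0],[0,0,0],[0,0,0],[0,0,0],[0,0,0]])

```text
time: 7.88
position: [0.5824, 0.0836, 0.2426]
orientation: [[0.967, 0.256, 0.001], [0.256, -0.967, -0.001], [0.001, 0.001, -1.0]]
contact_force: [0.9, 0.1, 0.7]
opening: 0.0548
```

Request:
jog_arm(translation=[[-1,0,-1],[-2,0,0],[-2,0,0],[-2,0,0],[-1,0,0],[0,0,0],[0,0,0],[0,0,0]], twist=[[0,0,0],[0,0,0],[0,0,0],[0,0,0],[0,0,0],[0,0,0],[0,0,0],[0,0,0]])

```text
time: 8.55
position: [0.5052, 0.0633, 0.25]
orientation: [[0.967, 0.256, -0.0], [0.256, -0.967, -0.0], [-0.0, 0.0, -1.0]]
contact_force: [0.5, -0.2, -0.7]
opening: 0.055
```

```bash
python3 look.py 9; python3 - <<'E'
import pickle,cv2
s,c=pickle.load(open("w9.pkl","rb")); cv2.imwrite("pics/wrist9.png",c["color"][:,:,::-1])
from bench import imaging
c=imaging.capture("top");cv2.imwrite("pics/top9.png",c["color"][:,:,::-1])
c=imaging.capture("scene");cv2.imwrite("pics/scene9.png",c["color"][:,:,::-1])
E
```

```text
[0.50518671 0.0632809  0.24999379] 8.55 0.05497794658280462 [ 0.54421495 -0.21219263 -0.65307013] [ 0.04691792  0.05516204 -0.01529537]
shift tool mm [ 16.8 -20.2 -18.8]
```

View pics/wrist9.png

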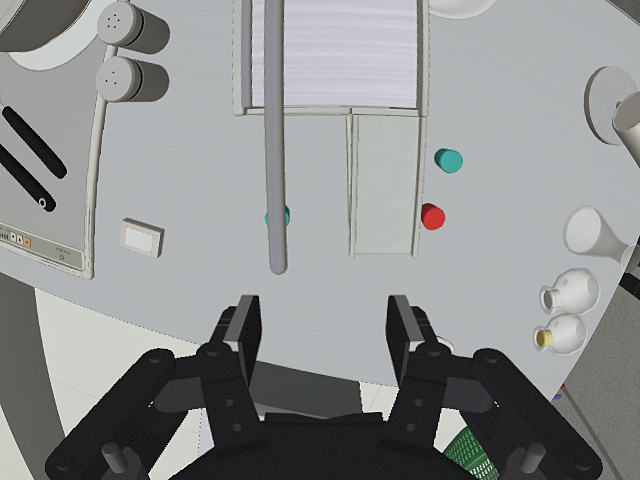

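View pics/scene9.png

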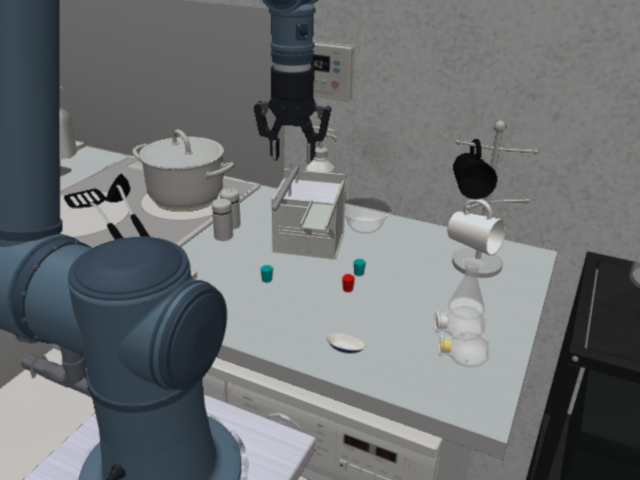

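View pics/top9.png

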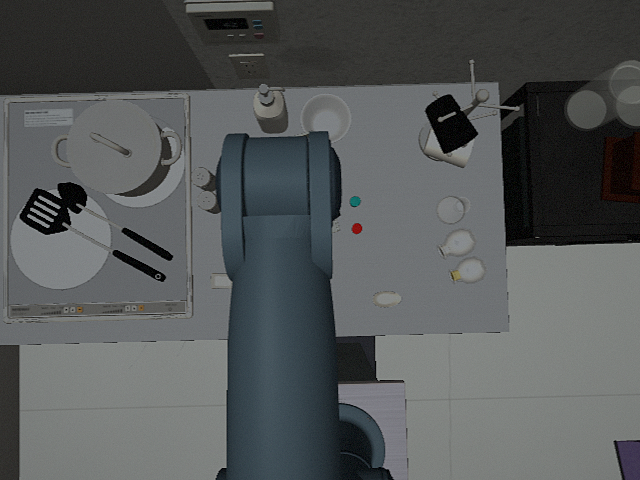

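The wrist view shows the flap shut (lilac panel at 330,50), the bar back up and the ledge empty at (385,185). The scene and top views show the bystanders and look-alikes where they were.

```bash
python3 -c "
from bench import sign_off; print(sign_off())"
```

```text
the job is handed in; nothing more can be done
None
```

The cork is in the white bin and the flap has sprung shut over it. The job was handed in at about 9 s of the 48 s allowed.

- **What I did:** I pressed the bar with one finger to roughly 0.8 rad, worked out from the fingertip height. I kept it held while the other finger pushed the cork about 65 mm along the ledge until it dropped in. Then I let the bar up gradually and backed away. Nothing was gripped or lifted.
- **Last checks:**
  - Before I let go, the wrist camera showed the cork lying on the bin floor.
  - Afterwards it showed the flap level and shut, the bar up and the ledge empty.
  - The look-alikes, shakers, match box, spoon rest and flasks showed no visible change from the first pictures. I judged this by eye and did not measure it.
  - The arm stood clear, with the force reading below 1 N.
- **What disagreed:**
  - Pressing the bar straight down at first jammed by friction, reading about 14 N down and 10 N sideways. Moving the finger along the bar's arc freed it, and holding the bar then took about 4 N.
  - The scene and top cameras differed by about 5 mm on the cork's position, so I used the wrist camera instead.

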